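Raise the hold-down arm of the bench paper drill

ROBOT

A 7-joint arm with a two-finger parallel gripper is mounted at the origin on the work surface. World frame = base frame: x ahead of the robot, y to its left, z up, the work surface at z = 0. Lengths are in m, angles in rad, forces in N, time in s.
With the tool pointing down it reaches from about 0.35 to 0.9 m from the base axis. Payload 19.9 kg.
Tool frame: the origin (TCP) lies midway between the tips of the shut fingers; the grasp point (between the pads) lies 19 mm behind it; z points along the fingers, x is the direction in which the jaws open and shut, and the axes are right-handed (so a half turn about z gives the same grasp; the last joint's range is limited). The gripper opens to 94 mm and grips with 3 to 60 N. Pads are 16 mm wide; open, the fingers measure 119 mm over their backs; the gripper's body (75 mm by 177 mm) begins 78 mm behind the grasp point.
Start: joints at [-1.268, 0.417, -0.01, 1.614, 0.005, 1.111, -0.053], TCP at [0.211, 0.588, 0.205] pointing down, gripper open.
Joint ranges: [-2.81, 2.81], [-0.39, 2.02], [-1.27, 1.25], [0.06, 2.57], [-1.19, 4.33], [0.19, 2], [-2.82, 2.82]. Speed limits (rad/s): [1.89, 1.89, 2.39, 2.39, 3.01, 3.01, 3.01].

INTERFACE

Orientations are given as a rotation vector (axis times angle).
In Python, from workcell import manip gives the robot as it stands.
- The arm moves only by the tool arm_command, never from a script. Its arguments are lists of equal length, an entry for each row: "fingers": the opening, from 0 (shut) to 1 (fully open); "linear": the shift along the world's x, y, z each as a share of 0.02 m, from -1 to 1, a list of three; "twist": the turn, a rotation vector about the world's x, y, z each as a share of 4 degrees, from -1 to 1, a list of three. In form: {"fingers": [fingers, ...], "linear": [[tx, ty, tz], ...], "twist": [[wx, wy, wz], ...]}. A call has exactly 10 rows; each row shifts and turns the commanded pose from where the row before left it; what a row does not reach is not made up. A row lasts 1/8 s, in which the tool goes at most 62.5 mm and 10.7 degrees, less where a joint would pass 70% of its speed; a pose out of reach is approached as far as the arm can. A call with a number of a shift or a turn outside -1 to 1 is refused whole. A call with a gripper value outside its range is refused whole. The fingers move at their own pace and stop on an object; "grip_force" is the grip in N (left out, the last holds). Time passes only in rows, so rows that do not move let the fingers close, or fill a call up. It gives the time, the measured TCP pose, the force and the opening at its end, in the units of the state.
- manip.sense(): the state, without advancing time (a new reading comes with each control period).
- manip.read_camera(name): name is "scene" or "side" or "wrist"; returns the picture (480x640x3 uint8, red, green, blue); there is no depth.
- manip.get_calibration(name): a dict with "fx", "fy", "cx", "cy" (pixels), "k1" (the pictures are not rectified: a ray, as slopes to the right and down, at radius r is drawn at 1 + k1 r^2 times it, then the intrinsics apply), "R" (3x3) and "t" (3): a world point X has camera coordinates R X + t; the wrist camera has in their place "hand_eye" (4x4, takes a point from camera to tool coordinates, whose origin is the TCP and whose axes are the tool frame's). Camera axes: x right, y down, z forward; pixel columns grow to the right and rows downward; lengths in m; the calibration is good to about 2 mm. A picture is of the moment at which its call begins: read the wrist's pose just before it. get_calibration takes no time and is no camera call.
- manip.close_job(): hands the job in, once; it reports no verdict.
The state is a dict: "time": time; "joint_pos": joint angles; "joint_velocities": joint speeds; "joint_efforts": joint torques, N m; "tool_pos": TCP position; "tool_rot": TCP orientation; "ft_force": force on the tool from outside, world axes, zero at the start; "wrist_torque": the same for the moment, N m; "width": finger opening in m.
Only numpy, scipy, OpenCV 4.12 (cv2) and the standard library are available. Lean on these libraries where they do the work, as an engineer would, in place of code of your own. Each camera call takes 0.05 s, during which the arm holds its last target.

TASK

On the bench paper drill, draw the carriage out from under the drill head by its upright post until it meets its stop, then take the latch's finger tab, pull it fully sideways against its spring and, with the latch pulled, lift the hold-down arm off its ball, swinging it up past 30 degrees. Finish while still holding the arm up there (nothing else will keep it up), with the carriage still drawn out, so that a colleague can take out the drilled covers. Leave the other things on the bench alone.

Things in the scene. Friction and masses are not known exactly. Their poses are not given: they have to be found in the camera images.
- machine: bench paper drill, grey, fixed to the bench; its place and yaw vary. Origin on the bench surface. In its own frame, in mm: bed 200 (x) by 580 (y, from -190 to +390) by 30 high; column at y = +310 to +380; drill head 120 wide (x) overhanging from the column to y = +75, underside at z = 160, top at 270 with a motor to 382. The carriage slides along -y (out from under the head); the latch is pulled along -x; the hold-down arm hinges about an axis along x.
- carriage (a joint): how far the carriage (dark steel plate 170 by 300 by 12 mm, top 44 mm above the bench, carrying a pile of cover boards, the ball stud and the hold-down arm) is drawn out along the machine's -y, m: 0 fully in, 0.15 at the outer stop. Slides stiffly (about 5 N of friction, plus 15 N per m/s) and stays where it is left.
- post_top (a point): centre of the top of the upright aluminium post on the carriage's outer end: round, 22 mm diameter, stands from 44 to 110 mm above the bench, free all round above a foot disc 32 mm wide and 8 mm thick; the carriage is drawn out by it. Axes as the machine's.
- tab_top (a point): centre of the top edge of the latch's finger tab, an upright steel plate 10 mm thick (machine x), 28 mm wide (machine y), top 137 mm above the bench with the arm down; its upper 60 mm are free. Beside it, towards +x, a gap of 33 mm to the socket housing, whose top is 114 mm above the bench. Rides on the hold-down arm and tilts with it. On the carriage it lies 64 mm to -x and 80 mm to +y of the post.
- latch (a joint): how far the spring latch is pulled along -x relative to the arm, m: 0 shut, 0.02 at its stop; its fork frees the ball stud from about 0.013 on. The spring pulls it back with 6 N when shut, 12 N at the stop. The latch is part of the arm: lifting by the pulled tab lifts the arm.
- coupler: hold-down arm: aluminium bar 34 mm wide with a square steel socket housing (52 by 52 mm, 40 mm high) at its free end that covers a 32 mm steel ball; origin on the hinge pin, 86 mm above the bench; arm lies along -y from it, the housing's centre 180 mm away. About 0.5 kg with the latch (varies); falls back when let go.
- holddown_angle (a joint): angle of the hold-down arm, rad: 0 down on the ball, grows as the free end rises, stop at 0.8. Locked near 0 while the latch is shut.
- hinge_pin (a point): centre of the hinge pin of the hold-down arm, 86 mm above the bench, 180 mm to the machine's +y of the finger tab; moves with the carriage. Pin axis along machine x.
- oil_can: bystander: steel can, 48 mm diameter, 100 mm high, on the bench at the machine's +x side; origin at its underside. Loose, to be left alone.
- tape_roll: bystander: roll of tape lying flat, 90 mm diameter, 24 mm high, at the machine's +x side; origin at its underside. Loose, to be left alone.
- bit_tray: bystander: small grey tray 70 by 110 by 30 mm at the machine's -x side; origin at its underside. Loose, to be left alone.

How it is judged:
On the way, in this order (a step that is already met when the one before it is completed fails the run):
1. the carriage is drawn out to its stop, the arm still down and latched (value of joint carriage above 0.138 m and value of joint latch below 0.008 m and value of joint holddown_angle below 0.08 rad), for 0.2 s.
2. the latch is pulled open with the arm still down (value of joint latch above 0.012 m and value of joint holddown_angle below 0.12 rad), for 0.05 s.
At the end, for the whole second after the job is handed in: The robot's fingers hold the hold-down arm (by its latch tab or otherwise, contact force over 1 N) still, more than 0.5 rad (29 degrees) up, with the carriage at least 0.12 m out of its 0.15 m (value of joint holddown_angle above 0.5 rad and value of joint carriage above 0.12 m and contact force between the fingers and coupler above 1 N and angular speed of coupler below 0.15 rad/s); the arm keeps its last pose, push and grip.
It fails at once if a bystander is shifted by more than 40 mm (distance of any of oil_can, tape_roll, bit_tray from where it was at the start of the episode above 0.04 m).
It also fails if it takes over 51 s, if anything falls off the work surface, if the arm or the gripper's body presses on something with over 40 N, if the wrist force passes 120 N, or if a joint passes its speed limit or range.

## Working session

There is one attempt and no reset: what is moved stays moved. The work goes in short steps, Python scripts to look and compute and a tool call to move; the robot and the scene stay as the last step left them, time stands still between calls to the robot, and variables do not carry over. Pictures are saved under pics/ and viewed, and the job is handed in when it is done.

Besides the shell and the picture viewer there is one more tool, called after "Request:" as name(argument=value, ...) on one line, values as JSON. arm_command: Moves the arm, as the interface text tells. Its arguments: {"type":"object","properties":{"fingers":{"type":"array","items":{"type":"number"}},"linear":{"type":"array","items":{"type":"array","items":{"type":"number"}}},"twist":{"type":"array","items":{"type":"array","items":{"type":"number"}}},"grip_force":{"type":"number"}},"required":["fingers","linear","twist"]}

```bash
mkdir -p pics; ls
python3 - <<'E'
from workcell import manip
import cv2
print(manip.sense())
for n in("scene","side","wrist"):
    c=manip.get_calibration(n);print(n,c)
    cv2.imwrite(f"pics/{n}0.png",manip.read_camera(n)[:,:,::-1])
E
```

```text
pics
{'time': 0.0, 'joint_pos': array([-1.26850947,  0.41798006, -0.01030431,  1.61417565,  0.00471409,
        1.11068336, -0.05297712]), 'joint_velocities': array([-0.00090999, -0.00104946, -0.00058071, -0.00071884, -0.00088627,
       -0.00012812,  0.00035343]), 'joint_efforts': array([ 1.85665856e-03, -8.51246381e+01,  6.39401637e-01, -4.25990725e+01,
       -4.87782969e-02,  1.87242252e-02,  1.28090569e-04]), 'tool_pos': array([0.21054785, 0.58806866, 0.20482086]), 'tool_rot': array([ 2.56799893e+00,  1.80832660e+00, -1.47126770e-03]), 'ft_force': array([ 0.04526689,  0.04047581, -0.44792231]), 'wrist_torque': array([-0.02272718,  0.02059291,  0.02923277]), 'width': 0.09391571073811265}
scene {'fx': 445.45022343057235, 'fy': 445.45022343057235, 'cx': 322.49924768537267, 'cy': 239.92533436961315, 'k1': -0.07863809089257037, 'R': array([[ 0.90458348, -0.42629125, -0.00212243],
       [-0.3994317 , -0.84582743, -0.3535962 ],
       [ 0.14893975,  0.32070504, -0.93539576]]), 't': array([-0.45375726,  0.4011646 ,  0.67758084])}
side {'fx': 449.4163749973687, 'fy': 449.4163749973687, 'cx': 321.797008295378, 'cy': 240.7869426693414, 'k1': 0.038795609379513804, 'R': array([[ 4.78242712e-01, -8.78227525e-01, -5.67616474e-04],
       [-8.35365335e-01, -4.54702276e-01, -3.08886059e-01],
       [ 2.71014143e-01,  1.48196674e-01, -9.51098880e-01]]), 't': array([-0.15219459,  0.57646535,  0.66507227])}
wrist {'fx': 370.6936008587712, 'fy': 370.6936008587712, 'cx': 330.22502975534064, 'cy': 234.31113410291698, 'k1': -0.05736499544756264, 'hand_eye': array([[ 9.99999995e-01,  8.84954048e-05,  4.37053206e-05,
         6.02444320e-04],
       [-9.69733025e-05,  9.63387851e-01,  2.68111617e-01,
        -7.72025582e-02],
       [-1.83785288e-05, -2.68111620e-01,  9.63387855e-01,
        -1.78682064e-01],
       [ 0.00000000e+00,  0.00000000e+00,  0.00000000e+00,
         1.00000000e+00]])}
```

View pics/scene0.png

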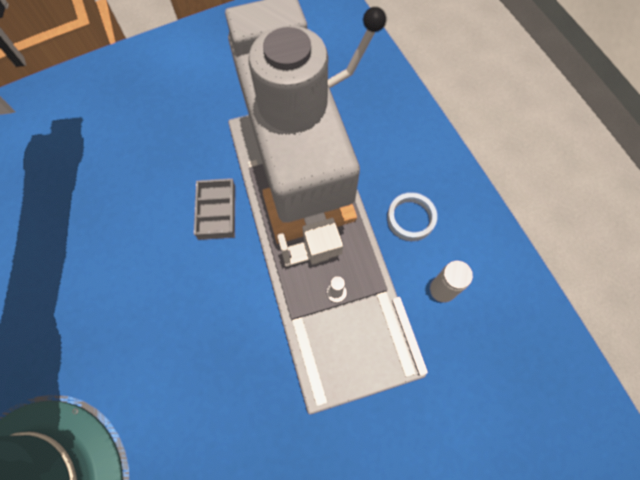

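View pics/side0.png

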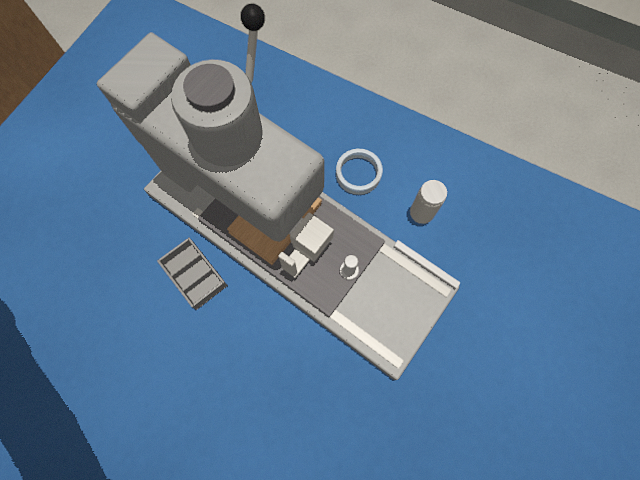

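View pics/wrist0.png

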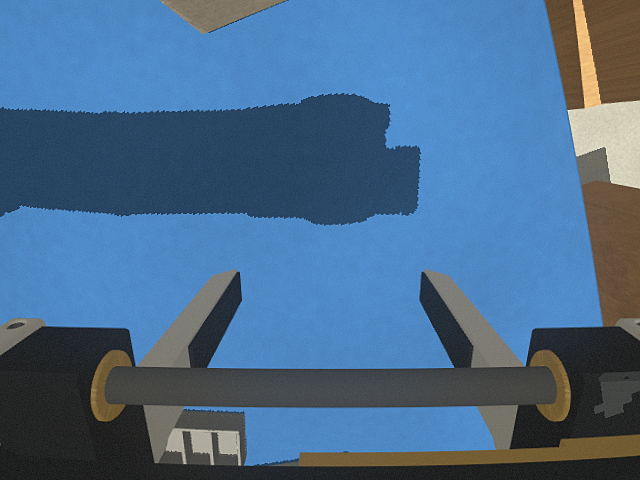

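The scene and side views show the machine. In the scene view the post is near (338,283) and the tab near (283,243); in the side view they are near (351,260) and (287,260). I'll zoom in for accurate pixels.

Run:
```python
import cv2,numpy as np
a=cv2.imread("pics/scene0.png")[210:310,255:375]
b=cv2.imread("pics/side0.png")[210:310,265:385]
z=lambda i:cv2.resize(i,None,fx=6,fy=6,interpolation=cv2.INTER_CUBIC)[:600,:720]
def g(i,x0,y0):
    for k in range(0,120,20):
        cv2.putText(i,str(x0+k),(k*6,10),0,.4,(0,0,255),1);cv2.line(i,(k*6,0),(k*6,600),(0,0,255),1) 
    for k in range(0,100,20):
        cv2.putText(i,str(y0+k),(0,k*6+10),0,.4,(0,0,255),1);cv2.line(i,(0,k*6),(720,k*6),(0,0,255),1)
    return i
cv2.imwrite("pics/za.png",g(z(a),255,210));cv2.imwrite("pics/zb.png",g(z(b),265,210))
```

```text
(no output)
```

View pics/za.png

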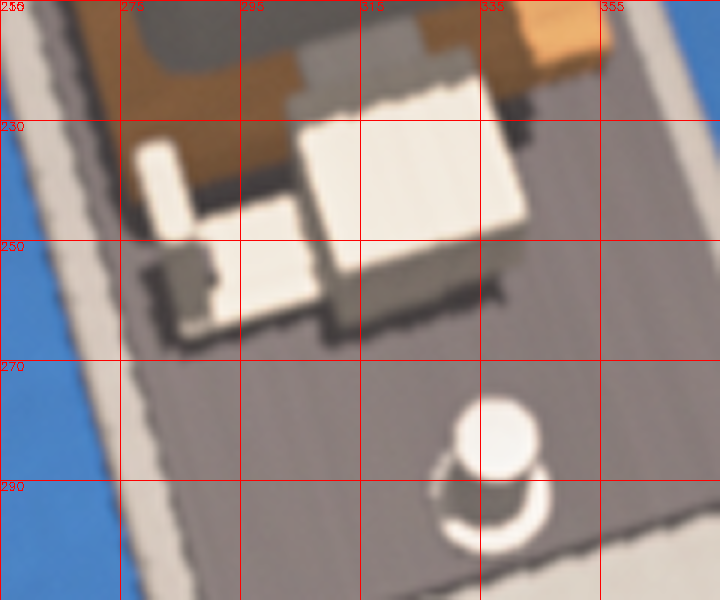

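View pics/zb.png

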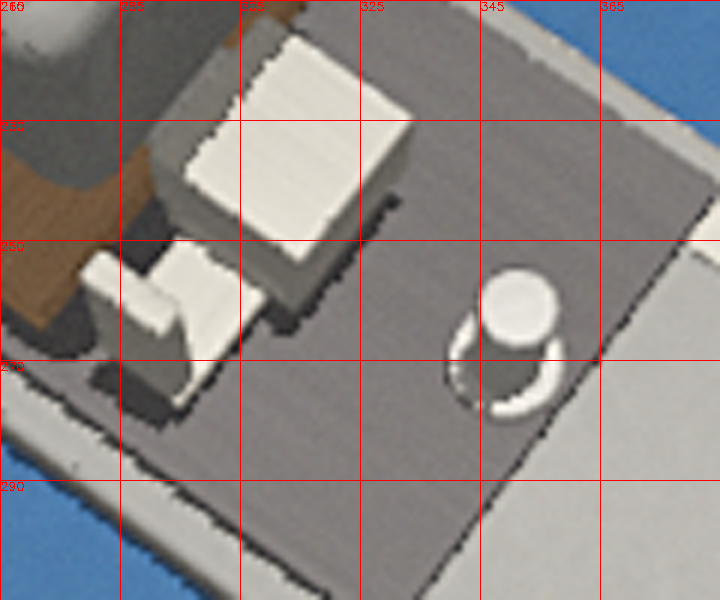

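```bash
cat > h.py <<'E'
import numpy as np,cv2
from workcell import manip
from scipy.spatial.transform import Rotation as Ro
def ray(n,uv,state=None):
    c=manip.get_calibration(n)
    d=np.array([(uv[0]-c['cx'])/c['fx'],(uv[1]-c['cy'])/c['fy']]);s=d.copy()
    for _ in range(20): s=d/(1+c['k1']*(s@s))
    v=np.array([s[0],s[1],1.])
    if n=="wrist":
        H=c['hand_eye'];R=Ro.from_rotvec(state['tool_rot']).as_matrix()
        return R@H[:3,3]+state['tool_pos'],R@H[:3,:3]@v
    R=c['R'];return -R.T@c['t'],R.T@v
def plane(n,uv,z,state=None):
    o,v=ray(n,uv,state);return o+v*(z-o[2])/v[2]
def tri(rs):
    A=0;b=0
    for o,v in rs:
        v=v/np.linalg.norm(v);P=np.eye(3)-np.outer(v,v);A=A+P;b=b+P@o
    return np.linalg.solve(A,b)
E
python3 - <<'E'
from h import *
np.set_printoptions(precision=4,suppress=True)
S={'post':((337.8,283.0),(351.5,261.3),.11),'tab':((282.5,241.8),(287.2,258.7),.137),
'fl':((310,412),(397,379),.03),'fr':((427,375),(459,286),.03),
'hA':((342.7,247),(333.5,230),.114),'hB':((314,255),(315,253),.114),'hC':((305,232),(296,239),.114)}
for k,(a,b,z) in S.items():
    print(k,tri([ray('scene',a),ray('side',b)]),plane('scene',a,z),plane('side',b,z))
E
```

```text
post [0.5652 0.0804 0.1156] [0.5667 0.0823 0.11  ] [0.5661 0.0803 0.11  ]
tab [0.5135 0.1669 0.1451] [0.5147 0.1706 0.137 ] [0.5146 0.1681 0.137 ]
fl [ 0.4459 -0.0711  0.0332] [ 0.4469 -0.07    0.03  ] [ 0.445  -0.0725  0.03  ]
fr [ 0.6424 -0.1012  0.022 ] [ 0.6417 -0.1     0.03  ] [ 0.6385 -0.1008  0.03  ]
hA [0.5986 0.1307 0.1133] [0.5987 0.1307 0.114 ] [0.5981 0.1305 0.114 ]
hB [0.5526 0.1404 0.1038] [0.5522 0.138  0.114 ] [0.5491 0.1382 0.114 ]
hC [0.5538 0.1758 0.1217] [0.5555 0.1793 0.114 ] [0.5551 0.1769 0.114 ]
```

Request:
arm_command(fingers=[1,1,1,1,1,1,1,1,1,1], linear=[[0.3,-1,0.2],[0.3,-1,0],[0.3,-1,0],[0.3,-1,0],[0.3,-1,0],[0.3,-1,0],[0.3,-1,0],[0.3,-1,0],[0.3,-1,0],[0.3,-1,0]], twist=[[0,0,-1],[0,0,-1],[0,0,-1],[0,0,-1],[0,0,-1],[0,0,-1],[0,0,-1],[0,0,-1],[0,0,-1],[0,0,-1]], grip_force=40)

```text
time: 1.4
tool_pos: [0.2707, 0.3877, 0.2093]
tool_rot: [3.033, 0.818, -0.0]
ft_force: [0.4, -0.1, -0.3]
width: 0.0942
```

Request:
arm_command(fingers=[1,1,1,1,1,1,1,1,1,1], linear=[[0.3,-1,0],[0.3,-1,0],[0.3,-1,0],[0.3,-1,0],[0.7,-1,0],[0.7,-1,0],[0.7,-1,0],[0.7,-1,0],[0.7,-1,0],[0.7,-1,0]], twist=[[0,0,-1],[0,0,-1],[0,0,-1],[0,0,-1],[0,0,-1],[0,0,-1],[0,0,-1],[0,0,-1],[0,0,-1],[0,0,-0.6]])

```text
time: 2.65
tool_pos: [0.3796, 0.187, 0.2094]
tool_rot: [3.133, -0.227, -0.0]
ft_force: [0.0, 0.8, -0.3]
width: 0.0941
```

Request:
arm_command(fingers=[1,1,1,1,1,1,1,1,1,1], linear=[[0.7,-1,0],[0.7,-1,0],[0.7,-1,0],[0.7,-1,0],[0.7,-1,0],[1,-0.2,0],[1,-0.1,0],[1,0,0],[1,0,0],[0.8,0,0]], twist=[[0,0,0],[0,0,0],[0,0,0],[0,0,0],[0,0,0],[0,0,0],[0,0,0],[0,0,0],[0,0,0],[0,0,0]])

```text
time: 3.9
tool_pos: [0.5457, 0.0814, 0.2092]
tool_rot: [3.133, -0.223, -0.0]
ft_force: [0.1, -0.2, -0.1]
width: 0.094
```

Run:
```python
from h import *
s=manip.sense();print(s['tool_pos'],s['joint_pos'])
cv2.imwrite("pics/w1.png",manip.read_camera("wrist")[:,:,::-1])
```

```text
[0.54568209 0.08137042 0.2092044 ] [-0.65835702  0.31559353  0.55639386  1.80932792 -0.1873136   1.06954572
 -0.17581683]
```

View pics/w1.png

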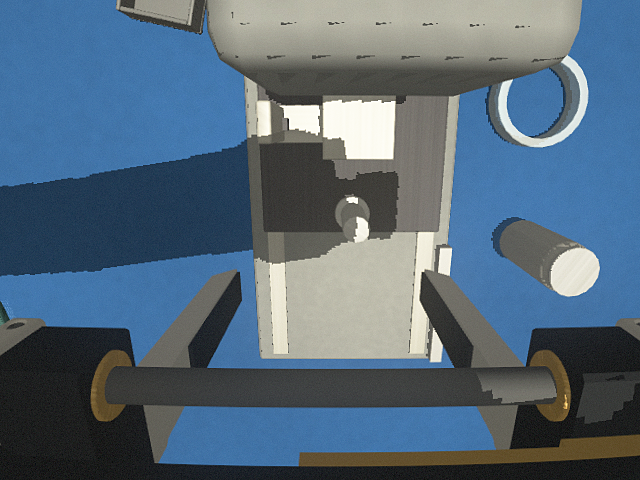

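Run:
```python
from h import *
s=manip.sense()
print(plane('wrist',(356,229),.11,s))
for p in [(261,358),(443,360),(247,100),(458,97)]: print(plane('wrist',p,.03,s))
```

```text
[0.56842489 0.08368107 0.11      ]
[ 0.4484188  -0.07039309  0.03      ]
[ 0.64953445 -0.10262708  0.03      ]
[0.48751459 0.19788219 0.03      ]
[0.68018042 0.17349718 0.03      ]
```

Request:
arm_command(fingers=[1,1,1,1,1,1,1,1,1,1], linear=[[1,0,0],[0.1,0,-1],[0,0,-1],[0,0,-1],[0,0,-1],[0,0,-1],[0,0,-1],[0,0,-1],[0,0,0],[0,0,0]], twist=[[0,0,0],[0,0,0],[0,0,0],[0,0,0],[0,0,0],[0,0,0],[0,0,0],[0,0,0],[0,0,0],[0,0,0]])

```text
time: 5.2
tool_pos: [0.567, 0.0822, 0.0699]
tool_rot: [3.134, -0.222, 0.001]
ft_force: [-0.1, 0.8, 0.5]
width: 0.0941
```

Request:
arm_command(fingers=[0,0,0,0,0,0,0,0,0,0], linear=[[0,0,0],[0,0,0],[0,0,0],[0,0,0],[0,0,0],[0,0,0],[0,0,0],[0,0,0],[0,0,0],[0,0,0]], twist=[[0,0,0],[0,0,0],[0,0,0],[0,0,0],[0,0,0],[0,0,0],[0,0,0],[0,0,0],[0,0,0],[0,0,0]], grip_force=40)

```text
time: 6.45
tool_pos: [0.5663, 0.0825, 0.0694]
tool_rot: [3.134, -0.222, -0.001]
ft_force: [-5.6, 0.6, 5.0]
width: 0.021
```

Request:
arm_command(fingers=[0,0,0,0,0,0,0,0,0,0], linear=[[-0.05,-0.35,0],[-0.1,-0.7,0],[-0.12,-0.8,0],[-0.12,-0.8,0],[-0.12,-0.8,0],[-0.12,-0.8,0],[-0.12,-0.8,0],[-0.12,-0.8,0],[-0.12,-0.8,0],[0,0,0]], twist=[[0,0,0],[0,0,0],[0,0,0],[0,0,0],[0,0,0],[0,0,0],[0,0,0],[0,0,0],[0,0,0],[0,0,0]])

```text
time: 7.7
tool_pos: [0.5471, -0.051, 0.0694]
tool_rot: [-3.134, 0.222, -0.001]
ft_force: [0.6, -0.8, -1.7]
width: 0.0217
```

Request:
arm_command(fingers=[0,0,0,0,0,0,0,0,0,0], linear=[[-0.03,-0.2,0],[-0.03,-0.2,0],[-0.03,-0.2,0],[-0.03,-0.2,0],[-0.01,-0.1,0],[0,0,0],[0,0,0],[0,0,0],[0,0,0],[0,0,0]], twist=[[0,0,0],[0,0,0],[0,0,0],[0,0,0],[0,0,0],[0,0,0],[0,0,0],[0,0,0],[0,0,0],[0,0,0]])

```text
time: 8.95
tool_pos: [0.5443, -0.0686, 0.0694]
tool_rot: [3.134, -0.222, -0.0]
ft_force: [-0.4, 0.3, -0.3]
width: 0.0
```

The gripper closed to 0, so the post has slipped out of the pads. I'll look before moving.

Run:
```python
from h import *
cv2.imwrite("pics/s2.png",manip.read_camera("scene")[:,:,::-1])
i=manip.read_camera("side")[:,:,::-1]
cv2.imwrite("pics/d2.png",i)
cv2.imwrite("pics/d2z.png",cv2.resize(i[200:400,230:490],None,fx=3,fy=3))
```

```text
(no output)
```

View pics/s2.png

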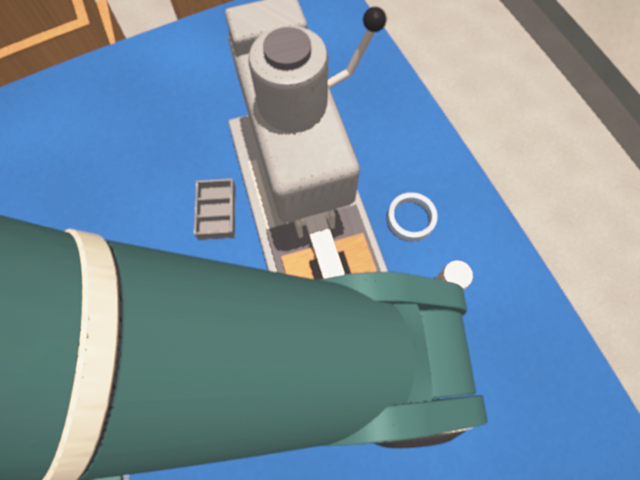

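View pics/d2z.png

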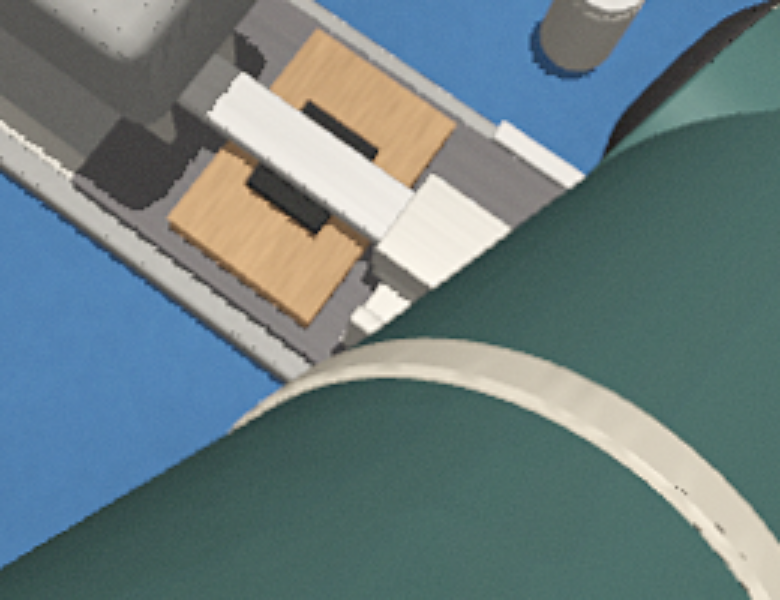

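Run:
```python
from h import *
m=np.array([-.1437,-.9896])
for a,b in [((313.7,215.8),(374.3,259.3)),((296,239),(355,283.3))]:
    d=plane('side',b,.114)-plane('side',a,.114);print(d,d[:2]@m)
s=manip.sense();print(s['tool_pos'],s['width'])
cv2.imwrite("pics/w2.png",manip.read_camera("wrist")[:,:,::-1])
```

```text
[-0.01899533 -0.12171112  0.        ] 0.12317495363026681
[-0.01951535 -0.11828641  0.        ] 0.11986059050067498
[ 0.54421527 -0.06859307  0.06940813] 0.0004944250446462655
```

View pics/w2.png

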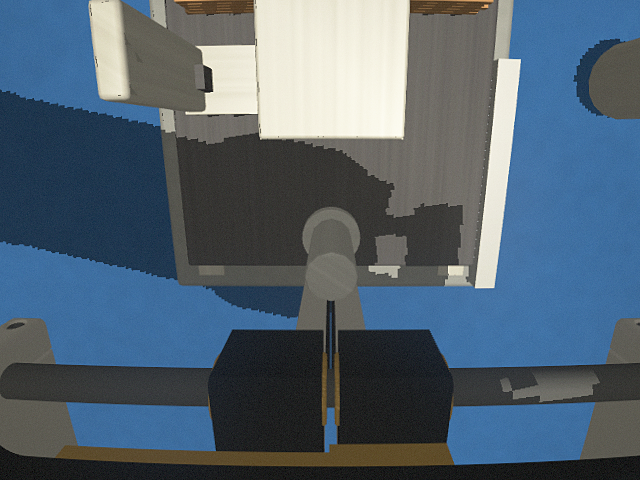

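Run:
```python
from h import *
s=manip.sense()
p=plane('wrist',(331,277),.11,s);print(p)
d=p[:2]-[.5665,.082];print(d@[-.1437,-.9896],d@[.9896,-.1437])
q=[plane('wrist',x,.044,s) for x in((185,264),(455,267))];print(q)
q=[plane('wrist',x,.03,s) for x in((182,286),(472,288))];print(q)
print(plane('wrist',(405,138),.114,s),plane('wrist',(259,138),.114,s))
```

```text
[ 0.54841277 -0.04680196  0.11      ]
0.1300615515127045 0.0006097220063410387
[array([ 0.46076934, -0.05325707,  0.044     ]), array([ 0.61819245, -0.07756375,  0.044     ])]
[array([ 0.44855524, -0.07185688,  0.03      ]), array([ 0.63277946, -0.09952345,  0.03      ])]
[0.58178797 0.00301481 0.114     ] [0.53087425 0.01024615 0.114     ]
```

Request:
arm_command(fingers=[0,0,0,0,0.15,0.15,0.15,0.15,0.15,0.15], linear=[[0,0,0.8],[0,0,1],[0,0,1],[0,0,0.5],[0.15,0.9,0],[0.15,0.9,0],[0.15,0.9,0],[0,0,-1],[0,0,-1],[0,0,-1]], twist=[[0,0,0],[0,0,0],[0,0,0],[0,0,0],[0,0,0],[0,0,0],[0,0,0],[0,0,0],[0,0,0],[0,0,0]])

```text
time: 10.35
tool_pos: [0.5531, -0.0134, 0.0743]
tool_rot: [3.134, -0.22, -0.001]
ft_force: [0.7, 0.2, -0.6]
width: 0.0144
```

Run:
```python
from h import *
s=manip.sense();print(s['tool_pos'],s['width'],s['ft_force'])
cv2.imwrite("pics/w3.png",manip.read_camera("wrist")[:,:,::-1])
```

```text
[ 0.55314483 -0.01335112  0.07432462] 0.014406842957775971 [ 0.65927274  0.21682674 -0.59918805]
```

View pics/w3.png

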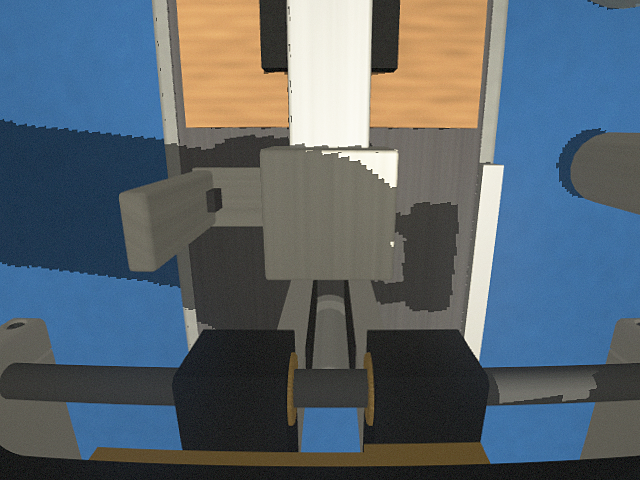

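Request:
arm_command(fingers=[0.15,0.15,0.15,0.15,0.15,0.15,0.15,0.15,0.15,0.15], linear=[[-0.03,-0.2,0],[-0.03,-0.2,0],[-0.03,-0.2,0],[-0.03,-0.2,0],[-0.03,-0.2,0],[-0.03,-0.2,0],[0,0,0],[0,0,0],[0,0,0],[0,0,0]], twist=[[0,0,0],[0,0,0],[0,0,0],[0,0,0],[0,0,0],[0,0,0],[0,0,0],[0,0,0],[0,0,0],[0,0,0]])

```text
time: 11.65
tool_pos: [0.5502, -0.0321, 0.0757]
tool_rot: [-3.127, 0.214, 0.001]
ft_force: [-0.3, 34.2, 6.4]
width: 0.0139
```

Request:
arm_command(fingers=[0.15,0.15,0.15,0.15,0.15,0.15,0.15,0.15,0.15,0.15], linear=[[-0.02,-0.15,0],[-0.02,-0.15,0],[-0.02,-0.15,0],[0,0,0],[0,0,0],[0,0,0],[0,0,0],[0,0,0],[0,0,0],[0,0,0]], twist=[[0,0,0],[0,0,0],[0,0,0],[0,0,0],[0,0,0],[0,0,0],[0,0,0],[0,0,0],[0,0,0],[0,0,0]])

```text
time: 12.9
tool_pos: [0.5499, -0.0328, 0.0758]
tool_rot: [-3.119, 0.203, 0.002]
ft_force: [1.5, 77.8, 10.5]
width: 0.0146
```

Request:
arm_command(fingers=[0.15,0.15,0.15,0.15,0.15,0.15,0.15,0.15,0.15,0.15], linear=[[0.05,0.4,0],[0.05,0.4,0],[0.03,0.2,0],[0,0,1],[0,0,1],[0,0,1],[0,0,1],[0,0,1],[0,0,1],[0,0,0]], twist=[[0,0,0],[0,0,0],[0,0,0],[0,0,0],[0,0,0],[0,0,0],[0,0,0],[0,0,0],[0,0,0],[0,0,0]])

```text
time: 14.15
tool_pos: [0.5517, -0.0283, 0.1965]
tool_rot: [-3.133, 0.223, -0.003]
ft_force: [0.7, 0.3, -0.3]
width: 0.0143
```

Run:
```python
from h import *
s=manip.sense();print(s)
cv2.imwrite("pics/w4.png",manip.read_camera("wrist")[:,:,::-1])
```

```text
{'time': 14.15, 'joint_pos': array([-0.46486795,  0.33182938,  0.56652891,  1.82354524, -0.20413346,
        1.0421062 ,  0.03793014]), 'joint_velocities': array([ 0.00297417,  0.0250237 , -0.01155121,  0.03071352, -0.0097305 ,
       -0.02375472,  0.00586195]), 'joint_efforts': array([ -0.31849919, -68.1669116 ,   9.00864154, -41.75737739,
         0.24125073,   0.71940618,  -0.24743909]), 'tool_pos': array([ 0.55167613, -0.02831644,  0.19651744]), 'tool_rot': array([-3.13345462,  0.22331831, -0.00338604]), 'ft_force': array([ 0.66008501,  0.27799506, -0.25201445]), 'wrist_torque': array([-0.10285891,  0.06082736, -0.03974099]), 'width': 0.014335298135919165}
```

View pics/w4.png

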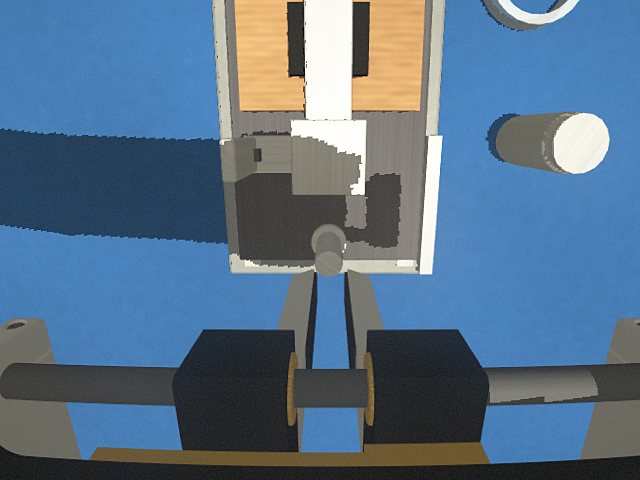

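Run:
```python
from h import *
i=cv2.imread("pics/w4.png")[110:210,200:320]
i=cv2.resize(i,None,fx=6,fy=6,interpolation=cv2.INTER_CUBIC);cv2.imwrite("pics/w4z.png",cv2.convertScaleAbs(i,alpha=1.4))
s=manip.sense()
p=plane('wrist',(329,264),.11,s);print(p)
d=p[:2]-[.5665,.082];print(d@[-.1437,-.9896])
print(p[:2]-.064*np.array([.9896,-.1437])+.08*np.array([.1437,.9896]))
```

```text
[ 0.54862092 -0.04627621  0.11      ]
0.12951136037853453
[0.49678252 0.04208859]
```

View pics/w4z.png

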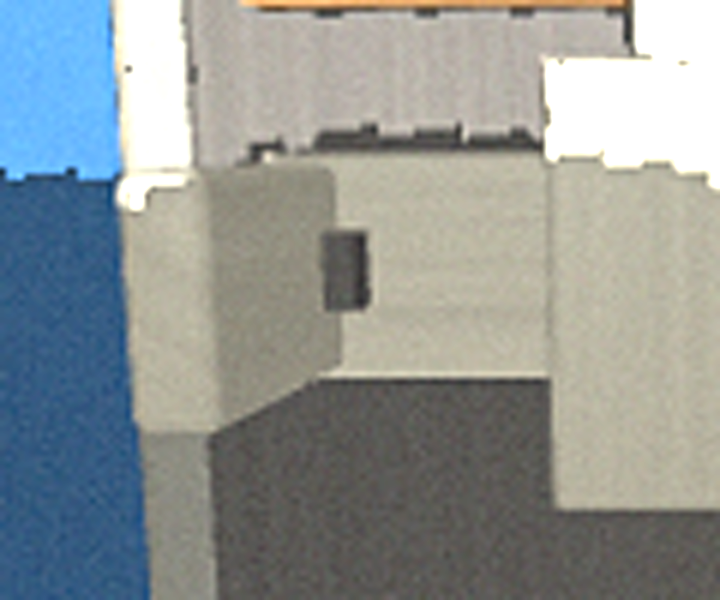

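Run:
```python
from h import *
s=manip.sense()
print(plane('wrist',(228.3,160.3),.137,s))
for p in [(220,139),(234.2,138.3),(236,182),(223,181.7)]:print(plane('wrist',p,.137,s))
print(plane('side',((360+10)/3+230,(318)/3+200),.137))
```

```text
[0.49685932 0.04135625 0.137     ]
[0.49441132 0.05502662 0.137     ]
[0.50333552 0.05410741 0.137     ]
[0.49891139 0.02714953 0.137     ]
[0.49063098 0.02856775 0.137     ]
[0.49816259 0.04390852 0.137     ]
```

Request:
arm_command(fingers=[0.34,0.34,0.34,0.34,0.34,0.34,0.34,0.34,0.34,0.34], linear=[[-0.7,0.9,0],[-0.7,0.9,0],[-0.7,0.9,0],[-0.63,0.8,0],[0,0,0],[0,0,-1],[0,0,-1],[0,0,0],[0,0,0],[0,0,0]], twist=[[0,0,0],[0,0,0],[0,0,0],[0,0,0],[0,0,0],[0,0,0],[0,0,0],[0,0,0],[0,0,0],[0,0,0]])

```text
time: 15.45
tool_pos: [0.4969, 0.0423, 0.1561]
tool_rot: [-3.133, 0.222, -0.001]
ft_force: [-0.3, -0.1, -0.2]
width: 0.0318
```

Run:
```python
from h import *
s=manip.sense();print(s['tool_pos'],s['tool_rot'],s['width'])
cv2.imwrite("pics/w5.png",manip.read_camera("wrist")[:,:,::-1])
```

```text
[0.49692346 0.04227997 0.15607525] [-3.13344843e+00  2.22031460e-01 -1.39726422e-03] 0.0318124426369525
```

View pics/w5.png

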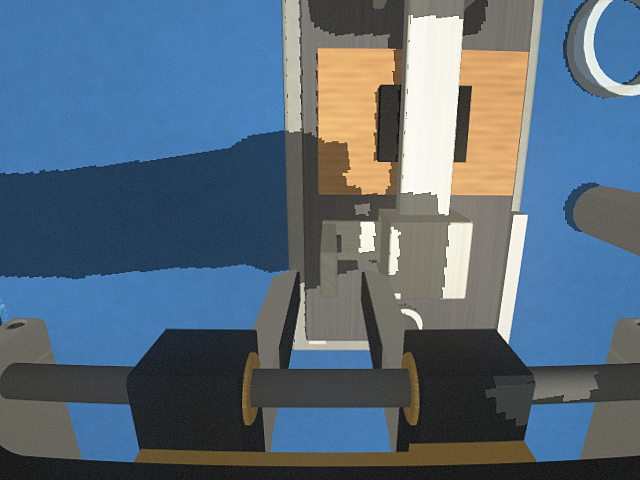

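Request:
arm_command(fingers=[0.34,0.34,0.34,0.34,0.34,0,0,0,0,0], linear=[[0,0,-0.8],[0,0,-0.8],[0,0,-0.8],[0,0,-0.6],[0,0,0],[0,0,0],[0,0,0],[0,0,0],[0,0,0],[0,0,0]], twist=[[0,0,0],[0,0,0],[0,0,0],[0,0,0],[0,0,0],[0,0,0],[0,0,0],[0,0,0],[0,0,0],[0,0,0]], grip_force=55)

```text
time: 16.75
tool_pos: [0.496, 0.0426, 0.0957]
tool_rot: [-3.133, 0.222, 0.001]
ft_force: [-6.1, 1.1, 8.0]
width: 0.01
```

Run:
```python
from h import *
s=manip.sense();print(s['tool_pos'],s['tool_rot'],s['width'],s['ft_force'])
cv2.imwrite("pics/w6.png",manip.read_camera("wrist")[:,:,::-1])
```

```text
[0.49595894 0.0425962  0.09574318] [-3.13333643e+00  2.21559626e-01  1.43664712e-03] 0.009958587760703736 [-6.05867012  1.06193839  8.04805125]
```

View pics/w6.png

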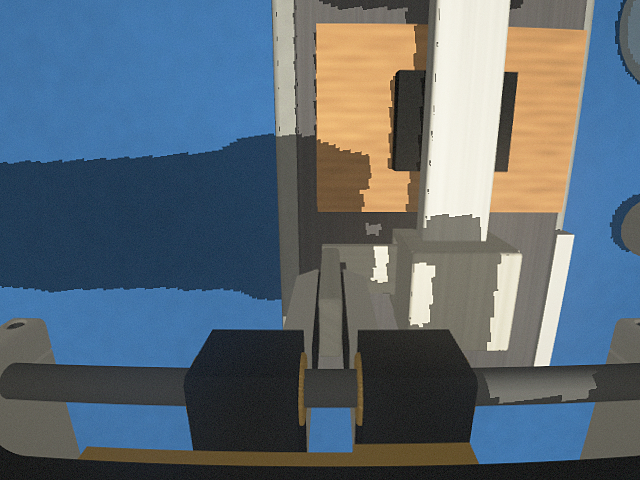

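Request:
arm_command(fingers=[0,0,0,0,0,0,0,0,0,0], linear=[[-0.15,0.02,0],[-0.15,0.02,0],[-0.15,0.02,0],[-0.15,0.02,0],[-0.15,0.02,0],[-0.15,0.02,0],[-0.1,0.02,0],[0,0,0],[0,0,0],[0,0,0]], twist=[[0,0,0],[0,0,0],[0,0,0],[0,0,0],[0,0,0],[0,0,0],[0,0,0],[0,0,0],[0,0,0],[0,0,0]])

```text
time: 18.05
tool_pos: [0.4782, 0.0451, 0.0961]
tool_rot: [-3.134, 0.222, -0.006]
ft_force: [11.7, -0.6, -4.8]
width: 0.0096
```

Run:
```python
from h import *
s=manip.sense();print(s['tool_pos'],s['tool_rot'],s['width'],s['ft_force'],s['joint_pos'])
cv2.imwrite("pics/w7.png",manip.read_camera("wrist")[:,:,::-1])
```

```text
[0.47821767 0.04513652 0.09610147] [-3.13351638  0.22202415 -0.00594699] 0.009628869265428257 [11.65424316 -0.55298705 -4.751374  ] [-0.58823942  0.33853366  0.50480757  2.07981164 -0.23153568  0.77254417
 -0.08259913]
```

View pics/w7.png

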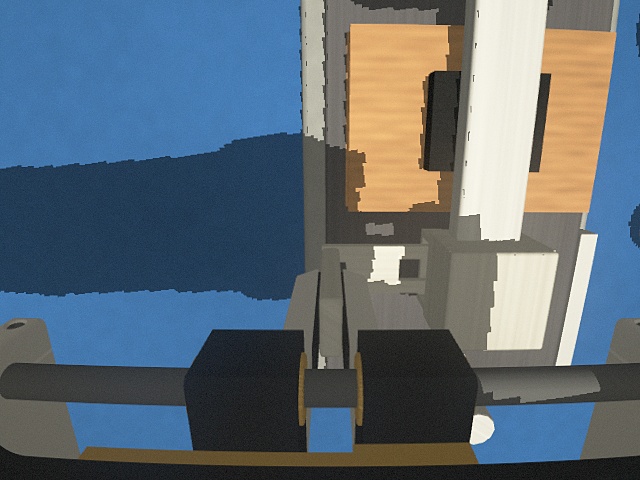

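Run:
```python
import numpy as np
L=.18; zg=.115-.086; my=np.array([.1437,.9896])
def tcp(f):
    a=f/2
    y=-L*np.cos(f)+zg*np.sin(f); z=L*np.sin(f)+zg*np.cos(f)
    # tool z dir (down) tilted by a: (-sin a, -cos a)
    return np.array([y-.019*np.sin(a), z-.019*np.cos(a)])
F=np.linspace(0,.64,21)
P=np.array([tcp(f) for f in F]);D=np.diff(P,axis=0)/.02
for d in D: print(np.round([d[0]*my[0],d[0]*my[1],d[1]],2))
t=-(.032/2)/np.radians(4);print(t*np.array([.9896,-.1437]))
```

```text
[0.01 0.04 0.29]
[0.01 0.04 0.29]
[0.01 0.05 0.28]
[0.01 0.06 0.28]
[0.01 0.07 0.28]
[0.01 0.08 0.28]
[0.01 0.09 0.27]
[0.01 0.1  0.27]
[0.02 0.11 0.27]
[0.02 0.11 0.26]
[0.02 0.12 0.26]
[0.02 0.13 0.25]
[0.02 0.14 0.25]
[0.02 0.15 0.25]
[0.02 0.15 0.24]
[0.02 0.16 0.23]
[0.02 0.17 0.23]
[0.03 0.18 0.22]
[0.03 0.18 0.22]
[0.03 0.19 0.21]
[-0.22679961  0.03293361]
```

Lift the first half, with the tool tilting half as fast as the arm.

Request:
arm_command(fingers=[0,0,0,0,0,0,0,0,0,0], linear=[[-0.05,0.05,0.29],[0.01,0.04,0.29],[0.01,0.05,0.28],[0.01,0.06,0.28],[0.01,0.07,0.28],[0.01,0.08,0.28],[0.01,0.09,0.27],[0.01,0.1,0.27],[0.02,0.11,0.27],[0.02,0.11,0.26]], twist=[[-0.23,0.03,0],[-0.23,0.03,0],[-0.23,0.03,0],[-0.23,0.03,0],[-0.23,0.03,0],[-0.23,0.03,0],[-0.23,0.03,0],[-0.23,0.03,0],[-0.23,0.03,0],[-0.23,0.03,0]])

```text
time: 19.35
tool_pos: [0.4786, 0.06, 0.1512]
tool_rot: [2.971, -0.21, -0.011]
ft_force: [12.3, -2.4, -9.7]
width: 0.0095
```

Run:
```python
from h import *
s=manip.sense();print(s['tool_pos'],s['tool_rot'],s['width'],s['ft_force'],s['joint_pos'])
cv2.imwrite("pics/w8.png",manip.read_camera("wrist")[:,:,::-1])
```

```text
[0.47864153 0.06000314 0.1512014 ] [ 2.97146798 -0.21046448 -0.0109425 ] 0.009481893993320866 [12.25002911 -2.42281625 -9.70153578] [-0.78086906  0.29656432  0.5746753   1.99819786 -0.00736116  0.94674084
 -0.35897588]
```

View pics/w8.png

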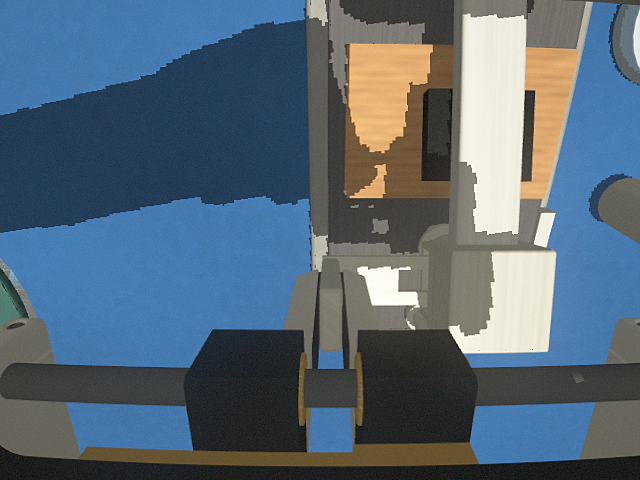

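The arm is lifting and the ball now shows under it, so I'll continue.

Request:
arm_command(fingers=[0,0,0,0,0,0,0,0,0,0], linear=[[0.02,0.12,0.26],[0.02,0.13,0.25],[0.02,0.14,0.25],[0.02,0.15,0.25],[0.02,0.15,0.24],[0.02,0.16,0.23],[0.02,0.17,0.23],[0.03,0.18,0.22],[0.03,0.18,0.22],[0.03,0.19,0.21]], twist=[[-0.23,0.03,0],[-0.23,0.03,0],[-0.23,0.03,0],[-0.23,0.03,0],[-0.23,0.03,0],[-0.23,0.03,0],[-0.23,0.03,0],[-0.23,0.03,0],[-0.23,0.03,0],[-0.23,0.03,0]])

```text
time: 20.65
tool_pos: [0.483, 0.091, 0.1983]
tool_rot: [2.81, -0.2, -0.025]
ft_force: [11.2, -4.8, -7.7]
width: 0.0098
```

Request:
arm_command(fingers=[0,0,0,0,0,0,0,0,0,0], linear=[[0,0,0],[0,0,0],[0,0,0],[0,0,0],[0,0,0],[0,0,0],[0,0,0],[0,0,0],[0,0,0],[0,0,0]], twist=[[0,0,0],[0,0,0],[0,0,0],[0,0,0],[0,0,0],[0,0,0],[0,0,0],[0,0,0],[0,0,0],[0,0,0]])

```text
time: 21.9
tool_pos: [0.4832, 0.0913, 0.1982]
tool_rot: [2.811, -0.199, -0.024]
ft_force: [11.0, -3.1, -8.5]
width: 0.0097
```

Run:
```python
from h import *
s=manip.sense();print(s['tool_pos'],s['tool_rot'],s['width'],s['ft_force'],s['joint_pos'])
cv2.imwrite("pics/w9.png",manip.read_camera("wrist")[:,:,::-1])
i=manip.read_camera("side")[:,:,::-1];cv2.imwrite("pics/d9.png",i)
i=manip.read_camera("scene")[:,:,::-1];cv2.imwrite("pics/s9.png",i)
```

```text
[0.48315067 0.09126313 0.19821447] [ 2.81082248 -0.19946402 -0.02429282] 0.009663570510069205 [11.03183966 -3.1491183  -8.47595566] [-0.91959907  0.31925924  0.58647678  1.88297091  0.12505877  1.14157155
 -0.54615223]
```

View pics/w9.png

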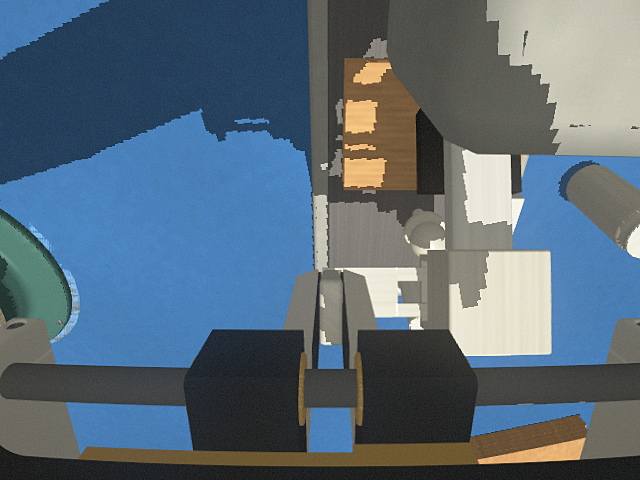

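View pics/d9.png

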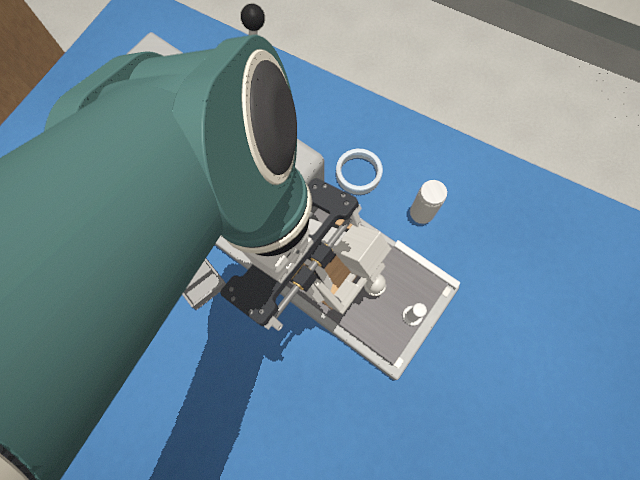

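View pics/s9.png

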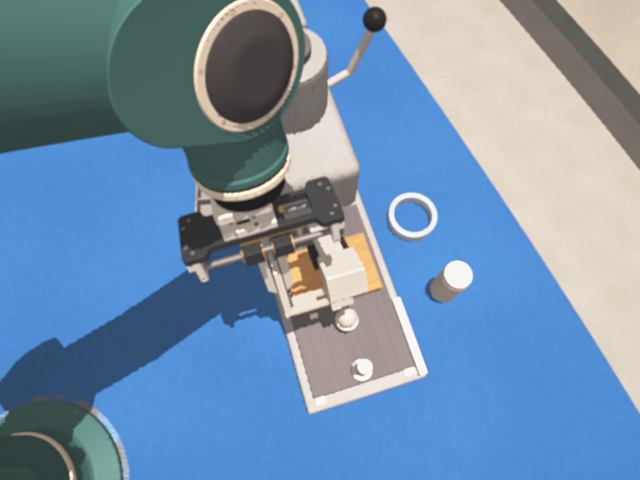

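Run:
```python
from h import *
for n,f,b in (("s9","s9",(300,220,100,190)),("d9","d9",(320,210,120,130))):
    i=cv2.imread(f"pics/{f}.png");x,y,w,h=b
    cv2.imwrite(f"pics/{n}z.png",cv2.resize(i[y:y+h,x:x+w],None,fx=600/h if h>150 else 4.6,fy=600/h if h>150 else 4.6,interpolation=cv2.INTER_CUBIC)[:600,:800]);print(600/h)
```

```text
3.1578947368421053
4.615384615384615
```

View pics/s9z.png

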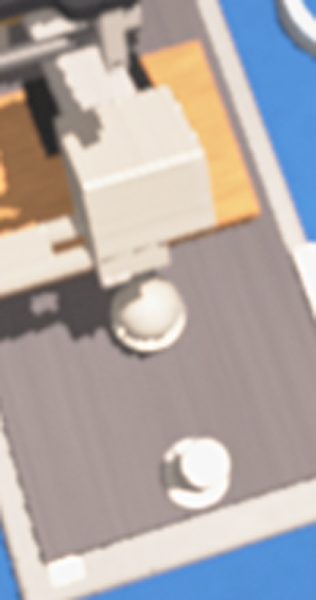

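View pics/d9z.png

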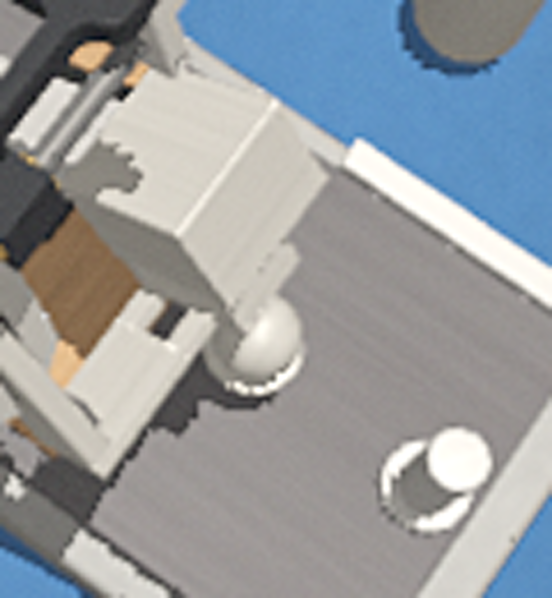

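Run:
```python
from h import *
for a,b in [((327.5,280.2),(359.1,261.1)),((365.6,268.1),(380.2,232.4)),((364.9,366.6),(420,310))]:
    print(tri([ray('scene',a),ray('side',b)]))
d=(plane('scene',(364.9,366.6),.11)+plane('side',(420,310),.11))/2-(plane('scene',(337.8,283),.11)+plane('side',(351.5,261.3),.11))/2
print(d,d[:2]@[-.1437,-.9896])
from scipy.optimize import brentq
for z in(.20,.21,.22,.23): print(z,brentq(lambda f:.086+.206*np.sin(f)+.028*np.cos(f)-z,0,1))
for n in("side",):
    A=cv2.imread("pics/side0.png");B=cv2.imread("pics/d9.png")
    for nm,(x,y,w,h) in dict(tape=(330,145,60,55),can=(405,175,45,55)).items(): print(nm,np.abs(A[y:y+h,x:x+w].astype(int)-B[y:y+h,x:x+w]).mean())
s=manip.sense();print(s['time'],np.abs(s['joint_velocities']).max())
```

```text
[0.53870552 0.06313302 0.22977098]
[0.58940092 0.0566609  0.22891468]
[ 0.54610474 -0.04808718  0.1172149 ]
[-0.01896324 -0.12962563  0.        ] 0.13100254392120927
0.2 0.4453024024207947
0.21 0.5039855175720368
0.22 0.5653513937506562
0.23 0.630076088487311
tape 25.53121212121212
can 23.826801346801346
22.05 0.002645571711928021
```

Run:
```python
from h import *
print(manip.close_job())
s=manip.sense();print(s['time'],s['tool_pos'],s['width'],s['ft_force'])
```

```text
the job is handed in; nothing more can be done
None
the job is handed in; nothing more can be done
```

I drew the carriage out to its stop and pulled the latch about 18 mm. I then lifted the hold-down arm to about 0.6 rad (34°) and handed the job in at about 22 s with the gripper still holding the tab. No verdict is reported.

**Slip on the post:** the first pull went wrong, as the post slid out of the pads near the end of the stroke. I went back and pushed the post outward from behind with the fingers. The resistance rose to 78 N and the carriage did not move, so I took it to be at the stop.

**Last checks:**
- **Tab grip:** the gripper opening matched the 10 mm tab, with about 11 N of spring pull on it.
- **Arm angle:** the gripper position gave about 0.63 rad. The camera views gave about 0.59 to 0.63 rad. The requirement is 0.5 rad.
- **Stillness:** joint speeds were below 0.003 rad/s.
- **Bystanders:** by eye, the tape roll and oil can were where they started. A pixel comparison of those two spots differed by about 25 grey levels, and I did not work out why. The bit tray was mostly hidden behind the arm and only partly checked.

**Carriage travel, which disagreed:** I measured about 0.13 m from where the carriage started, not the full 0.15 m. I put this down to it starting about 0.02 m out. That rests on the stop force rather than on a direct reading of the joint.

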